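# Clamp the specimen carrier in the bench fixture

## Robot

A 6-joint arm with a two-finger parallel gripper is mounted at the origin on the work surface. World frame = base frame: x ahead of the robot, y to its left, z up, the work surface at z = 0. Lengths are in m, angles in degrees, forces in N, time in s.
With the tool pointing down it reaches from about 0.35 to 0.85 m from the base axis. Payload 8.1 kg.
Tool frame: the origin (TCP) lies midway between the tips of the shut fingers; the grasp point (between the pads) lies 19 mm behind it; z points along the fingers, y is the direction in which the jaws open and shut (so a half turn about z gives the same grasp; the last joint's range is limited). The gripper opens to 85 mm and grips with 20 to 120 N. Pads are 22 mm wide; open, the fingers measure 114 mm over their backs; the gripper's body (76 mm by 85 mm) begins 54 mm behind the grasp point. The pads swing forward as they close: fully open they stand 13 mm farther back than shut.
Start: joints at [-67.976, 7.471, 85.268, -0, 87.261, -4.893], TCP at [0.272, -0.535, 0.231] pointing down, gripper open.
Joint ranges: [-169.43, 169.43], [-51.17, 129.36], [1.28, 143.12], [-76.62, 256.62], [0, 156.53], [-152.29, 152.29]. Speed limits (degrees/s): [136.94, 136.94, 159.86, 180, 180, 180].

## Interface

Orientations are given as a 3x3 rotation matrix whose columns are the frame's x, y, z axes.
In Python, from rig import manip, read_camera, spot_in, outline_of, mark_of gives the robot as it stands. The module is installed in compiled form; this text tells all that it offers.
- The arm moves only by the tool send_rows, never from a script. Its argument "targets" is a list of rows, each a list of 7 numbers: the shift along the tool's x, y, z in m, then the turn, a rotation vector about the tool's x, y, z in degrees, then the gripper command: -1 is fully open, 1 is shut, values between are in proportion. A call has 1 to 12 rows; each row shifts and turns the commanded pose from where the row before left it, along the tool's axes as they then stand; what a row does not reach is not made up. A row lasts 1/8 s, in which the tool goes at most 62.5 mm and 10.7 degrees, less where a joint would pass 70% of its speed; a pose out of reach is approached as far as the arm can. A call with a gripper value outside its range is refused whole. The fingers move at their own pace and stop on an object; "newtons" is the grip in N (left out, the last holds). Time passes only in rows, so rows that do not move let the fingers close. It gives the time, the measured TCP pose, the force and the opening at its end, in the units of the state.
- manip.observe(): the state, without advancing time (a new reading comes with each control period).
- read_camera(name): name is "scene" or "top" or "wrist"; returns a dict with "pixels" (480x640x3 uint8, red, green, blue), "intrinsics" (3x3 intrinsics, pixels), "k1" (the pictures are not rectified: a ray, as slopes to the right and down, at radius r is drawn at 1 + k1 r^2 times it, then the intrinsics apply), "rvec" (rotation vector, rad) and "tvec" (3), from world to camera coordinates, as OpenCV has them; the wrist camera has in their place "hand_eye" (4x4, takes a point from camera to tool coordinates, whose origin is the TCP and whose axes are the flange's). Camera axes: x right, y down, z forward; pixel columns grow to the right and rows downward; lengths in m; the calibration is good to about 2 mm. A picture is of the moment at which its call begins: read the wrist's pose just before it. There is no depth.
- manip.sign_off(): hands the job in, once; it reports no verdict.
Trained networks look in the newest picture that a camera, given by its name, has taken for a name from the list of things; names that differ only in an ending like _2 or _b are one class to them, and where a whole thing is asked for, a point or a joint stands for the part that bears it (a point fixed in the world has none). Each returns a list of dicts, best first, with "p" (0 to 1); they miss things now and then, are a little off and sometimes report something else, mostly with a low value. They report only what shows in the picture. A call takes as long as a camera call. They do not tell look-alikes from the thing itself.
- spot_in(camera, target): "bbox" ([centre column, centre row, width, height] in pixels, round what is visible of it).
- outline_of(camera, target): "region" (480x640 bool, what is visible of it) and "bbox" ([centre column, centre row, width, height] in pixels, round what is visible of it).
- mark_of(camera, target): "pixel" ([column, row] in pixels: a listed point, or the origin of a listed thing).
The state is a dict: "t": time; "joint_pos": joint angles; "joint_velocities": joint speeds; "joint_efforts": joint torques, N m; "tcp_pos": TCP position; "tool_rot": TCP orientation; "contact_force": force on the tool from outside, world axes, zero at the start; "moment": the same for the moment, N m; "finger_gap": finger opening in m.
Only numpy, scipy, OpenCV 4.12 (cv2) and the standard library are available. Lean on these libraries where they do the work, as an engineer would, in place of code of your own. Each camera call takes 0.05 s, during which the arm holds its last target.

## Task

Slide the specimen carrier along its channel by its post until it is fully home against the end stop, then turn the T-handle of the clamp screw clockwise until you feel its resistance clearly rise and the specimen is firmly clamped. Stop there, without overtightening, and let go, leaving the carrier home and clamped; leave the bottle, beaker and jar alone.

Things in the scene. Friction and masses are not known exactly. Their poses are not given: they have to be found in the camera images.
- fixture: Fixed clamping fixture on the bench: aluminium plate 250 x 130 x 14 mm. Origin on the bench; x points along the channel to the end stop, z up. Two steel rails 10 mm high, inner faces 50 mm apart, from x -110 to +90 mm, form the channel; a dark stop block closes its +x end. The bridge stands over it at x +60 mm.
- bridge: Dark steel bridge fixed on the plate, carrying the vertical clamp screw; axes like the fixture's. Two legs, 26 mm (x) by 14 mm, at y -54 and +54 mm; cross beam 34 x 124 x 16 mm whose top is 94 mm above this origin, 99 mm above the bench.
- stop_face (a point): Centre of the end stop's flat face, 20 mm above the bench, axes like the fixture's. The carrier is fully home when its nose rests flat on this face.
- carrier_post (a point): Grip point of the loose specimen carrier: half-way up its upright round steel post, 14 mm thick, 40 mm tall, at the robot-side end. The point is 20 mm above the plate, 46 mm above the bench; x points to the carrier's nose, 137 mm ahead. The carrier lies in the channel 25 to 50 mm short of the stop and slides under a few newtons.
- carrier_nose (a point): Centre of the flat +x end of the carrier's plate, 20 mm above the bench; x points out of it, towards the stop.
- carrier: The specimen carrier (0.3 to 0.6 kg): aluminium plate 150 x 46 x 12 mm with a pale block 56 x 36 x 22 mm on its far part, where the clamp presses, and the post near its other end. Origin under the middle of the plate, x to the nose, z up.
- t_bar (a point): Middle of the level T-bar on top of the screw: steel bar 12 mm thick, 80 mm long, 16 mm ball ends; x along the bar, z up; 135 to 138 mm above the bench at first. Below it a 12 mm stem and, 10 mm under the centre, a collar 18 mm across. Clockwise from above screws it down: bar and foot sink together 3 mm per radian.
- handle: T-handle with its screw and sprung brass foot; origin 48 mm below the T-bar's middle. Turns freely below 0.1 N m; the foot meets the block after 0.8 to 3.1 rad (it hangs lower or higher each time), then resistance rises about 0.3 N m per radian. Well clamped it resists with about 0.4 N m; above 0.6 it is too tight. It stays where it is left.
- wash_bottle_mid (a point): Bystander: white plastic bottle with a red cap, 64 mm across, 160 mm tall; point on its axis half-way up. Leave it alone.
- beaker_mid (a point): Bystander: open glass beaker, 70 mm across, 85 mm tall; point on its axis half-way up. Leave it alone.
- sample_jar_mid (a point): Bystander: clear jar with an orange cap, 56 mm across, 70 mm tall; point on its axis half-way up. Leave it alone.
Not all that is in view belongs to the job. What is shaped like the carrier but green is not meant.

How it is judged:
By the outcome, as a careful person would: the job done as asked, in the order asked, and still so for the second after the job is handed in, with the robot touching nothing.
It also fails if it takes over 72 s, if anything falls off the work surface, if the arm or the gripper's body presses on something with over 40 N, if the wrist force passes 120 N, or if a joint passes its speed limit or range.

## Working session

There is one attempt and no reset: what is moved stays moved. The work goes in short steps, Python scripts to look and compute and a tool call to move; the robot and the scene stay as the last step left them, time stands still between calls to the robot, and variables do not carry over. Pictures are saved under pics/ and viewed, and the job is handed in when it is done.

Besides the shell and the picture viewer there is one more tool, called after "Emit:" as a command line: name --pt "numbers of a row" for each row, then --argument value for the rest. send_rows: Moves the arm, as the interface text tells. Its arguments: {"type":"object","properties":{"targets":{"type":"array","items":{"type":"array","items":{"type":"number"}}},"newtons":{"type":"number"}},"required":["targets"]}

```bash
mkdir -p pics
cat > h.py <<'E'
import numpy as np, cv2
from rig import manip, read_camera, spot_in, outline_of, mark_of
def cam(name):
    s=manip.observe(); c=read_camera(name)
    K=np.array(c['intrinsics'],float); 
    if name=='wrist':
        T=np.eye(4);T[:3,:3]=s['tool_rot'];T[:3,3]=s['tcp_pos']
        M=T@np.array(c['hand_eye']); R=M[:3,:3].T; t=-R@M[:3,3]
    else:
        R=cv2.Rodrigues(np.array(c['rvec'],float))[0]; t=np.array(c['tvec'],float).ravel()
    return dict(px=c['pixels'],K=K,k1=c['k1'],R=R,t=t)
def save(c,n): cv2.imwrite('pics/'+n,cv2.cvtColor(c['px'],cv2.COLOR_RGB2BGR))
def ray(c,p):
    u=cv2.undistortPoints(np.array([[p]],float),c['K'],np.array([c['k1'],0,0,0.]),None).ravel()
    d=c['R'].T@np.array([u[0],u[1],1]); o=-c['R'].T@c['t']; return o,d/np.linalg.norm(d)
def atz(c,p,z):
    o,d=ray(c,p); return o+d*(z-o[2])/d[2]
def proj(c,X):
    p,_=cv2.projectPoints(np.atleast_2d(np.array(X,float)),cv2.Rodrigues(c['R'])[0],c['t'],c['K'],np.array([c['k1'],0,0,0.])); return p[:,0]
def tri(obs):
    A=0;b=0
    for c,p in obs:
        o,d=ray(c,p);P=np.eye(3)-np.outer(d,d);A=A+P;b=b+P@o
    X=np.linalg.solve(A,b); return X,[np.linalg.norm(proj(c,X)[0]-p) for c,p in obs]
E
python3 - <<'E'
from h import *
np.set_printoptions(precision=4,suppress=True)
for n in ['scene','top','wrist']:
    c=cam(n); save(c,n+'0.png')
    for k in ['stop_face','carrier_post','carrier_nose','t_bar','bridge','fixture','wash_bottle_mid','beaker_mid','sample_jar_mid']:
        r=mark_of(n,k); print(n,k,[(np.round(x['pixel']).tolist(),round(x['p'],2)) for x in r[:3]])
print(manip.observe())
E
```

```text
scene stop_face [([297.0, 295.0], 0.93), ([298.0, 288.0], 0.62), ([172.0, 244.0], 0.18)]
scene carrier_post [([268.0, 172.0], 0.95), ([425.0, 271.0], 0.82), ([319.0, 224.0], 0.72)]
scene carrier_nose [([301.0, 281.0], 0.88), ([268.0, 215.0], 0.81), ([409.0, 228.0], 0.72)]
scene t_bar [([297.0, 239.0], 0.56), ([301.0, 278.0], 0.48), ([299.0, 285.0], 0.46)]
scene bridge [([298.0, 239.0], 0.69), ([296.0, 287.0], 0.65)]
scene fixture [([308.0, 267.0], 0.87)]
scene wash_bottle_mid [([466.0, 290.0], 0.61)]
scene beaker_mid [([195.0, 197.0], 0.86)]
scene sample_jar_mid [([172.0, 243.0], 0.83)]
top stop_face [([315.0, 214.0], 0.96)]
top carrier_post [([328.0, 285.0], 0.79), ([432.0, 344.0], 0.79), ([216.0, 285.0], 0.6)]
top carrier_nose [([318.0, 226.0], 0.96), ([254.0, 336.0], 0.58), ([397.0, 292.0], 0.55)]
top t_bar [([318.0, 212.0], 0.84)]
top bridge [([318.0, 223.0], 0.6)]
top fixture [([321.0, 255.0], 0.67)]
top wash_bottle_mid [([163.0, 260.0], 0.59)]
top beaker_mid [([465.0, 265.0], 0.67), ([317.0, 216.0], 0.33)]
top sample_jar_mid [([447.0, 209.0], 0.89)]
wrist stop_face []
wrist carrier_post []
wrist carrier_nose []
wrist t_bar []
wrist bridge []
wrist fixture []
wrist wash_bottle_mid []
wrist beaker_mid []
wrist sample_jar_mid []
{'t': 1.5, 'joint_pos': array([-67.9779,   7.4712,  85.267 ,   0.0007,  87.2619,  -4.8924]), 'joint_velocities': array([-0.05  ,  0.0391, -0.0585,  0.047 ,  0.0027, -0.0335]), 'joint_efforts': array([ -0.0005, -56.9311, -50.0847,  -0.0003,   0.0013,  -0.    ]), 'tcp_pos': array([ 0.2716, -0.535 ,  0.2313]), 'tool_rot': array([[ 0.8917,  0.4527,  0.    ],
       [ 0.4527, -0.8917,  0.    ],
       [ 0.    , -0.    , -1.    ]]), 'contact_force': array([ 0.0973, -0.2547, -0.0807]), 'moment': array([-0.0215,  0.0141, -0.0001]), 'finger_gap': 0.08541862176260034}
```

View pics/scene0.png

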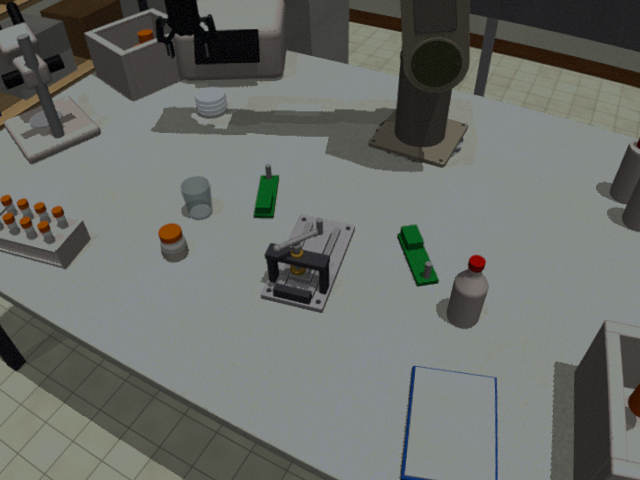

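View pics/top0.png

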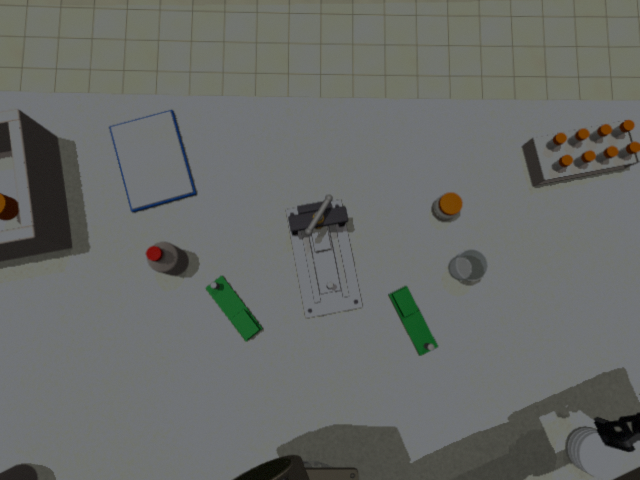

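The scene shows the fixture at about (308,262) and its post at (319,225). In the top view the post is at (330,287), the T-bar runs from (311,231) to (328,198), and two green decoys stand left and right of the fixture. I'll measure next.

Run:
```python
from h import *
np.set_printoptions(precision=4,suppress=True)
t=cam('top'); s=cam('scene')
im=t['px'][180:330,270:380]; cv2.imwrite('pics/topc.png',cv2.cvtColor(cv2.resize(im,None,fx=5,fy=4.0*1.25/1.25,interpolation=cv2.INTER_CUBIC),cv2.COLOR_RGB2BGR))
im=s['px'][205:315,255:365]; cv2.imwrite('pics/scenec.png',cv2.cvtColor(cv2.resize(im,None,fx=5,fy=5,interpolation=cv2.INTER_CUBIC),cv2.COLOR_RGB2BGR))
print('cam',-t['R'].T@t['t'],-s['R'].T@s['t'])
print('post',tri([(t,(328,285)),(s,(319,224))]),atz(t,(328,285),.046),atz(s,(319,224),.046))
print('tbar',tri([(t,(318,212)),(s,(297,239))]),atz(t,(318,212),.136),atz(s,(297,239),.136))
print('stop',atz(t,(315,214),.02),atz(s,(297,295),.02))
print('fixt',atz(t,(321,255),.0),atz(s,(308,267),.0))
for k,pt,ps,z in [('bottle',(163,260),(466,290),.08),('beaker',(465,265),(195,197),.042),('jar',(447,209),(172,243),.035)]:
  print(k,atz(t,pt,z),atz(s,ps,z))
# plate corners at z=.014
for p in [(307,318),(362,307),(287,208),(342,199)]: print(atz(t,p,.014))
```

```text
cam [0.4299 0.0027 1.1344] [1.2391 0.3779 0.8515]
post (array([ 0.4929, -0.0433,  0.0565]), [np.float64(1.1517972751726409), np.float64(1.1496432208786935)]) [ 0.4924 -0.0415  0.046 ] [ 0.4841 -0.0512  0.046 ]
tbar (array([ 0.6326, -0.0159,  0.1456]), [np.float64(0.5406246539504109), np.float64(0.5851573121406104)]) [ 0.6351 -0.0171  0.136 ] [ 0.6239 -0.0202  0.136 ]
stop [ 0.6542 -0.0126  0.02  ] [ 0.6615 -0.0049  0.02  ]
fixt [ 0.5632 -0.0272  0.    ] [ 0.5699 -0.0322  0.    ]
bottle [0.5406 0.3057 0.08  ] [0.5483 0.2955 0.08  ]
beaker [ 0.5389 -0.3429  0.042 ] [ 0.5319 -0.3564  0.042 ]
jar [ 0.6656 -0.3092  0.035 ] [ 0.6728 -0.3114  0.035 ]
[0.4213 0.0033 0.014 ]
[ 0.4461 -0.1185  0.014 ]
[0.6687 0.0512 0.014 ]
[ 0.691  -0.0743  0.014 ]
```

View pics/topc.png

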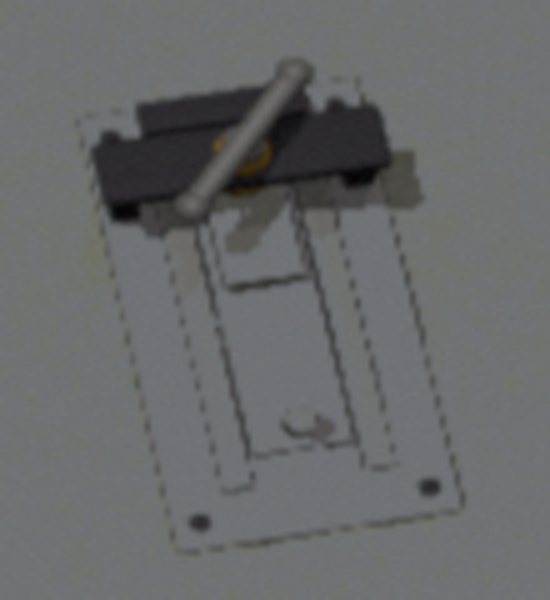

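View pics/scenec.png

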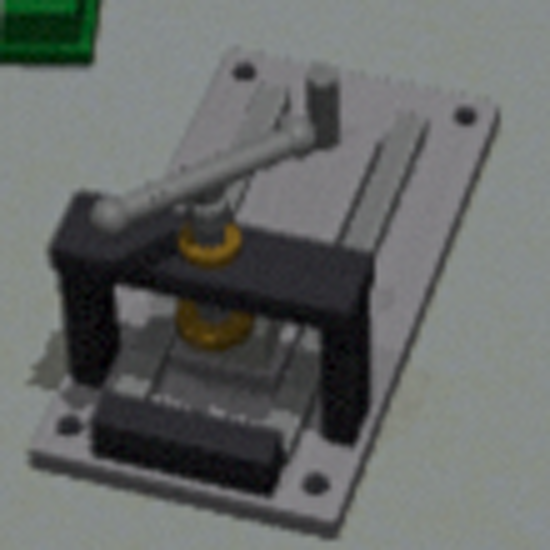

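Emit:
send_rows --pt "0.037 -0.0356 -0.002 0 0 0 -1" --pt "0.037 -0.0356 -0.002 0 0 0 -1" --pt "0.037 -0.0356 -0.002 0 0 0 -1" --pt "0.037 -0.0356 -0.002 0 0 0 -1" --pt "0.037 -0.0356 -0.002 0 0 0 -1" --pt "0.037 -0.0356 -0.002 0 0 0 -1" --pt "0.037 -0.0356 -0.002 0 0 0 -1" --pt "0.037 -0.0356 -0.002 0 0 0 -1" --pt "0.037 -0.0356 -0.002 0 0 0 -1" --pt "0.037 -0.0356 -0.002 0 0 0 -1" --pt "0 0 0 0 0 8.15 -1" --pt "0 0 0 0 0 8.15 -1" --newtons 40

```text
t: 3.1
tcp_pos: [0.4406, -0.0491, 0.2514]
tool_rot: [[0.983, 0.182, 0.0], [0.182, -0.983, -0.0], [0.0, 0.0, -1.0]]
contact_force: [-0.3, -0.5, -0.3]
finger_gap: 0.0854
```

Run:
```python
from h import *
np.set_printoptions(precision=4,suppress=True)
c=cam('wrist'); save(c,'w1.png'); print(-c['R'].T@c['t'],c['R'][2])
for k,z in [('carrier_post',.046),('t_bar',.136),('stop_face',.02),('fixture',0),('carrier',.014)]:
    print(k,[(np.round(x['pixel']).tolist(),round(x['p'],2),atz(c,x['pixel'],z)) for x in mark_of('wrist',k)[:2]])
s=manip.observe(); print(s['t'],s['tcp_pos'],s['tool_rot'])
```

```text
[ 0.5044 -0.0382  0.393 ] [-0.2576 -0.0473 -0.9651]
carrier_post [([26.0, 81.0], 0.87, array([0.4918, 0.1899, 0.046 ])), ([525.0, 321.0], 0.75, array([ 0.366 , -0.2499,  0.046 ]))]
t_bar []
stop_face []
fixture []
carrier [([328.0, 64.0], 0.94, array([ 0.5489, -0.0369,  0.014 ])), ([88.0, 149.0], 0.71, array([0.4426, 0.1571, 0.014 ]))]
3.4 [ 0.4404 -0.0502  0.2514] [[ 0.9825  0.1864  0.0002]
 [ 0.1864 -0.9825 -0.    ]
 [ 0.0002  0.0001 -1.    ]]
```

View pics/w1.png

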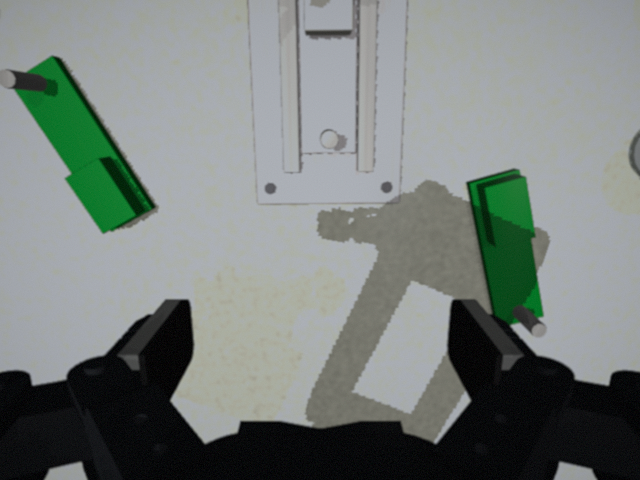

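Run:
```python
from h import *
np.set_printoptions(precision=4,suppress=True)
c=cam('wrist')
print('post',atz(c,(329,138),.066),atz(c,(331,151),.03))
L=[atz(c,p,.014)[:2] for p in [(257.5,204),(248.5,3),(400,204),(409,3)]]; print(L)
print([np.degrees(np.arctan2(*(L[i+1]-L[i])[::-1])) for i in (0,2)], np.linalg.norm(L[2]-L[0]))
R=[atz(c,p,.024)[:2] for p in [(299,171),(298,5),(359,171),(362,5)]]; print(R)
print([np.degrees(np.arctan2(*(R[i+1]-R[i])[::-1])) for i in (0,2)], np.linalg.norm(R[2]-R[0]))
```

```text
post [ 0.4917 -0.0482  0.066 ] [ 0.4802 -0.0529  0.03  ]
[array([0.4207, 0.0027]), array([0.582 , 0.0341]), array([ 0.4444, -0.1237]), array([ 0.6059, -0.0927])]
[np.float64(11.01906547005185), np.float64(10.86967966528254)] 0.12863407486347736
[array([ 0.4581, -0.0293]), array([ 0.5856, -0.0062]), array([ 0.4676, -0.0801]), array([ 0.5949, -0.0554])]
[np.float64(10.270410121192603), np.float64(10.941398026379133)] 0.05166536511603275
```

Emit:
send_rows --pt "0.0494 0.008 0 0 0 0 -1" --pt "0 0 0.043 0 0 0 -1" --pt "0 0 0.043 0 0 0 -1" --pt "0 0 0.043 0 0 0 -1" --pt "0 0 0.043 0 0 0 -1" --pt "0 0 0.043 0 0 0 -1" --pt "0 0 0 0 0 0 -1" --pt "0 0 0 0 0 0 1" --pt "0 0 0 0 0 0 1" --pt "0 0 0 0 0 0 1" --pt "0 0 0 0 0 0 1" --pt "0 0 0 0 0 0 1" --newtons 30

```text
t: 4.95
tcp_pos: [0.4911, -0.0485, 0.0372]
tool_rot: [[0.983, 0.184, 0.001], [0.184, -0.983, 0.0], [0.001, -0.0, -1.0]]
contact_force: [-1.2, 2.6, 6.5]
finger_gap: 0.0129
```

Run:
```python
from h import *
np.set_printoptions(precision=4,suppress=True)
c=cam('wrist'); save(c,'w2.png')
s=manip.observe(); print(s['t'],s['tcp_pos'],s['tool_rot'],s['contact_force'],s['moment'],s['finger_gap'])
```

```text
5.0 [ 0.4911 -0.0485  0.0372] [[ 0.9828  0.1844  0.0013]
 [ 0.1844 -0.9828  0.0003]
 [ 0.0013 -0.0001 -1.    ]] [-1.9503  3.6242  5.8248] [ 0.3578  0.192  -0.0384] 0.012919462557539362
```

View pics/w2.png

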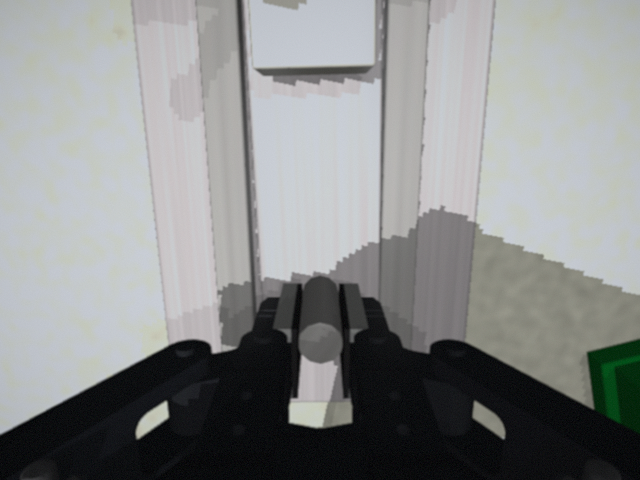

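The pads hold the post at (320,330). Next I slide it forward.

Emit:
send_rows --pt "0.005 0 0 0 0 0 1" --pt "0.005 0 0 0 0 0 1" --pt "0.005 0 0 0 0 0 1" --pt "0.004 0 0 0 0 0 1" --pt "0.003 0 0 0 0 0 1"

```text
t: 5.62
tcp_pos: [0.5104, -0.0448, 0.0372]
tool_rot: [[0.983, 0.184, -0.004], [0.184, -0.983, -0.0], [-0.004, -0.001, -1.0]]
contact_force: [-16.4, 1.8, 19.3]
finger_gap: 0.0131
```

Emit:
send_rows --pt "0.003 0 0 0 0 0 1" --pt "0.002 0 0 0 0 0 1"

```text
t: 5.88
tcp_pos: [0.5153, -0.0439, 0.0372]
tool_rot: [[0.983, 0.184, -0.004], [0.184, -0.983, -0.0], [-0.004, -0.001, -1.0]]
contact_force: [-16.9, 0.4, 20.5]
finger_gap: 0.0128
```

Emit:
send_rows --pt "0.002 0 0 0 0 0 1" --pt "0.002 0 0 0 0 0 1"

```text
t: 6.12
tcp_pos: [0.5191, -0.0432, 0.0372]
tool_rot: [[0.983, 0.184, -0.004], [0.184, -0.983, -0.0], [-0.004, -0.001, -1.0]]
contact_force: [-17.2, 0.3, 19.7]
finger_gap: 0.0131
```

Emit:
send_rows --pt "0.002 0 0 0 0 0 1" --pt "0.001 0 0 0 0 0 1"

```text
t: 6.38
tcp_pos: [0.5221, -0.0426, 0.0371]
tool_rot: [[0.983, 0.184, -0.004], [0.184, -0.983, -0.0], [-0.004, -0.001, -1.0]]
contact_force: [-15.0, 0.7, 20.2]
finger_gap: 0.0132
```

Emit:
send_rows --pt "0.0 0 -0.001 0 0 0 1" --pt "0 0 0 0 0 0 1"

```text
t: 6.62
tcp_pos: [0.5229, -0.0424, 0.0373]
tool_rot: [[0.983, 0.184, -0.002], [0.184, -0.983, 0.0], [-0.002, -0.001, -1.0]]
contact_force: [-6.0, 0.1, 6.5]
finger_gap: 0.0125
```

Emit:
send_rows --pt "0.002 0 0 0 0 0 1" --pt "0.002 0 0 0 0 0 1"

```text
t: 6.88
tcp_pos: [0.5242, -0.0421, 0.0371]
tool_rot: [[0.983, 0.185, -0.008], [0.185, -0.983, -0.0], [-0.008, -0.001, -1.0]]
contact_force: [-28.9, -3.0, 24.8]
finger_gap: 0.0131
```

Emit:
send_rows --pt "0.002 0 0 0 0 0 1" --pt "0.001 0 0 0 0 0 1"

```text
t: 7.12
tcp_pos: [0.5252, -0.0419, 0.0366]
tool_rot: [[0.983, 0.185, -0.012], [0.185, -0.983, -0.001], [-0.012, -0.002, -1.0]]
contact_force: [-29.9, -5.0, 20.3]
finger_gap: 0.0129
```

Emit:
send_rows --pt "0.002 0 0 0 0 0 1" --pt "0.001 0 0 0 0 0 1"

```text
t: 7.38
tcp_pos: [0.5279, -0.0413, 0.0358]
tool_rot: [[0.983, 0.185, -0.013], [0.185, -0.983, -0.001], [-0.013, -0.002, -1.0]]
contact_force: [-30.2, -4.3, 20.2]
finger_gap: 0.0131
```

Emit:
send_rows --pt "-0.003 0 -0.001 0 0 0 1" --pt "0 0 0 0 0 0 1"

```text
t: 7.62
tcp_pos: [0.5286, -0.0412, 0.0371]
tool_rot: [[0.983, 0.184, -0.004], [0.184, -0.983, 0.0], [-0.004, -0.001, -1.0]]
contact_force: [-7.1, -1.5, 0.2]
finger_gap: 0.0132
```

Run:
```python
from h import *
np.set_printoptions(precision=4,suppress=True)
c=cam('wrist'); save(c,'w3.png'); s=cam('scene')
im=s['px'][205:315,255:365]; cv2.imwrite('pics/scenec3.png',cv2.cvtColor(cv2.resize(im,None,fx=5,fy=5,interpolation=cv2.INTER_CUBIC),cv2.COLOR_RGB2BGR))
```

```text
(no output)
```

View pics/w3.png

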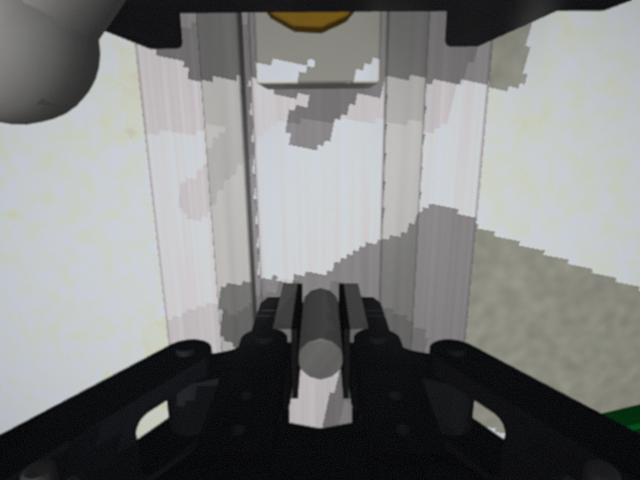

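View pics/scenec3.png

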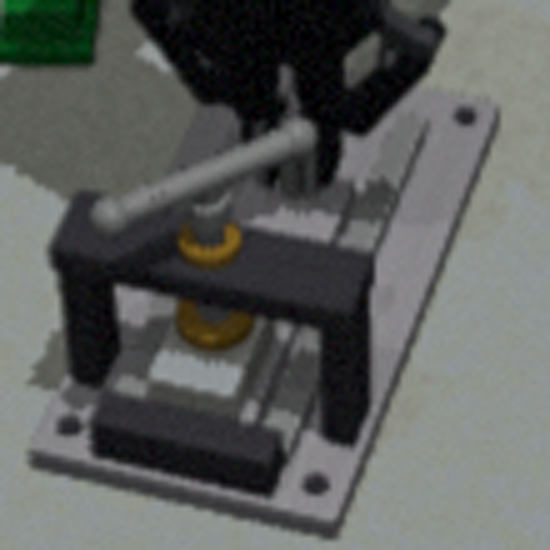

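Emit:
send_rows --pt "0 0 0 0 0 0 0.3" --pt "-0.002 0 -0.003 0 0 0 0.3" --pt "-0.002 0 0 0 0 0 0.3" --pt "0 0 0 0 0 0 1" --pt "0 0 0 0 0 0 1" --pt "0 0 0 0 0 0 1" --pt "0 0 0 0 0 0 1" --newtons 60

```text
t: 8.6
tcp_pos: [0.5269, -0.0417, 0.0417]
tool_rot: [[0.983, 0.184, 0.0], [0.184, -0.983, 0.0], [0.0, -0.0, -1.0]]
contact_force: [-3.1, 3.5, 6.3]
finger_gap: 0.0116
```

Emit:
send_rows --pt "0.001 0 0 0 0 0 1" --pt "0.001 0 0 0 0 0 1"

```text
t: 8.85
tcp_pos: [0.527, -0.0417, 0.0416]
tool_rot: [[0.983, 0.185, -0.004], [0.185, -0.983, -0.0], [-0.004, -0.001, -1.0]]
contact_force: [-17.4, 1.6, 18.7]
finger_gap: 0.0121
```

Emit:
send_rows --pt "0.001 0 0 0 0 0 1" --pt "0.001 0 0 0 0 0 1"

```text
t: 9.1
tcp_pos: [0.5271, -0.0416, 0.0415]
tool_rot: [[0.983, 0.185, -0.009], [0.185, -0.983, -0.001], [-0.008, -0.001, -1.0]]
contact_force: [-28.0, -0.7, 28.6]
finger_gap: 0.0121
```

Emit:
send_rows --pt "-0.004 0 0 0 0 0 1" --pt "0 0 0 0 0 0 1" --pt "0 0 0 0 0 0 0.3" --pt "0 0 0 0 0 0 -0.2" --pt "0 0 -0.03 0 0 0 -0.4" --pt "0 0 -0.05 0 0 0 -0.4" --pt "0 0 -0.06 0 0 0 -0.4" --pt "0 0 -0.06 0 0 0 -0.4" --pt "0.03 0.0 -0.03 0 0 0 -0.4" --pt "0 0 0 0 0 0 -0.4"

```text
t: 10.35
tcp_pos: [0.5589, -0.0366, 0.2746]
tool_rot: [[0.983, 0.185, 0.006], [0.185, -0.983, -0.001], [0.006, 0.002, -1.0]]
contact_force: [-0.8, -0.6, -0.5]
finger_gap: 0.0598
```

Run:
```python
from h import *
np.set_printoptions(precision=4,suppress=True)
c=cam('wrist'); save(c,'w4.png')
t=cam('top');s=cam('scene')
im=t['px'][180:330,270:380]; cv2.imwrite('pics/topc4.png',cv2.cvtColor(cv2.resize(im,None,fx=5,fy=4,interpolation=cv2.INTER_CUBIC),cv2.COLOR_RGB2BGR))
im=s['px'][205:315,255:365]; cv2.imwrite('pics/scenec4.png',cv2.cvtColor(cv2.resize(im,None,fx=5,fy=5,interpolation=cv2.INTER_CUBIC),cv2.COLOR_RGB2BGR))
for n,cc in (('wrist',c),('scene',s)):
  for k,z in [('carrier_post',.046),('t_bar',.136)]:
    print(n,k,[(np.round(x['pixel']).tolist(),round(x['p'],2),atz(cc,x['pixel'],z)) for x in mark_of(n,k)[:2]])
o=manip.observe(); print(o['t'],o['tcp_pos'],o['joint_pos'],o['contact_force'],o['moment'])
```

```text
wrist carrier_post [([54.0, 215.0], 0.91, array([0.4995, 0.1919, 0.046 ])), ([318.0, 237.0], 0.77, array([ 0.5229, -0.0425,  0.046 ]))]
wrist t_bar [([313.0, 108.0], 0.66, array([ 0.629 , -0.0202,  0.136 ])), ([315.0, 113.0], 0.36, array([ 0.6264, -0.0219,  0.136 ]))]
scene carrier_post [([268.0, 172.0], 0.95, array([ 0.3777, -0.2513,  0.046 ])), ([312.0, 230.0], 0.82, array([ 0.5079, -0.0559,  0.046 ]))]
scene t_bar [([297.0, 237.0], 0.8, array([ 0.6199, -0.023 ,  0.136 ]))]
10.7 [ 0.5553 -0.0365  0.2698] [-9.0353  0.1119 88.9577 -0.0038 91.0705 70.3567] [ 0.3023 -0.5218 -0.6124] [ 0.0085  0.0097 -0.0188]
```

View pics/w4.png

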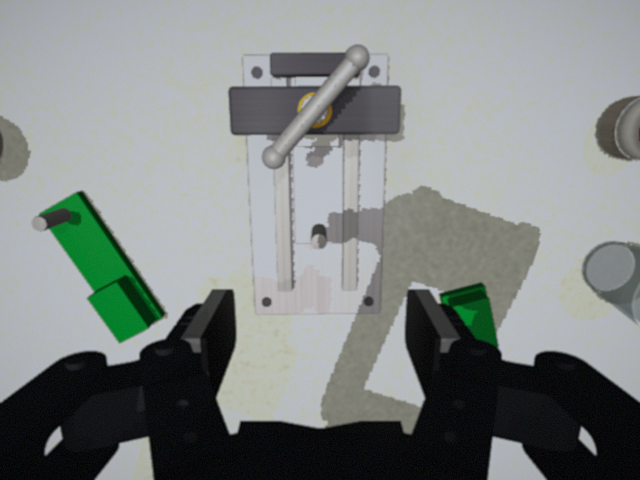

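View pics/scenec4.png

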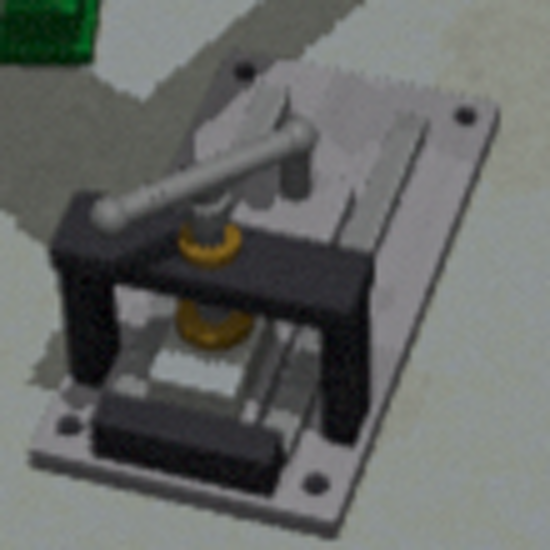

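Run:
```python
from h import *
np.set_printoptions(precision=4,suppress=True)
c=cam('wrist'); t=cam('top'); s=cam('scene')
a=atz(c,(358,56),.1365);b=atz(c,(273,157),.1365);print('wrist',a,b,(a+b)/2,np.linalg.norm(a-b),np.degrees(np.arctan2(*(a-b)[1::-1])))
a2=atz(t,(329,197.5),.1365);b2=atz(t,(308,231),.1365);print('top',a2,b2,(a2+b2)/2,np.linalg.norm(a2-b2),np.degrees(np.arctan2(*(a2-b2)[1::-1])))
# scene ends
a3=(255+107/5,205+212/5);b3=(255+298/5,205+133/5)
print(tri([(c,(358,56)),(s,a3)]),tri([(c,(273,157)),(s,b3)]))
print(tri([(c,(358,56)),(t,(329,197.5))]),tri([(c,(273,157)),(t,(308,231))]))
L=[atz(c,p,.014)[:2] for p in [(256,313),(380,313),(244,54),(387,54)]]; print(L,np.mean(L,0)+.06*np.array([.982,.187]))
print('post home?',atz(c,(320,229),.066))
o=manip.observe(); print(o['t'],o['tcp_pos'],o['tool_rot'],o['joint_pos'])
```

```text
wrist [ 0.6587 -0.0412  0.1365] [ 0.5902 -0.0003  0.1365] [ 0.6244 -0.0207  0.1365] 0.07975572350313613 -30.826042835012796
top [ 0.6653 -0.0393  0.1365] [0.5957 0.0029 0.1365] [ 0.6305 -0.0182  0.1365] 0.08146186570447962 -31.21441313278476
(array([ 0.6595, -0.0424,  0.135 ]), [np.float64(2.2533210867632025), np.float64(0.7154624042553158)]) (array([ 0.5903, -0.0005,  0.1355]), [np.float64(0.599495341947774), np.float64(0.20028387723481356)])
(array([ 0.6482, -0.0366,  0.2095]), [np.float64(0.8622661723997154), np.float64(0.2003782373030564)]) (array([0.5925, 0.0006, 0.1511]), [np.float64(4.0070517436150235), np.float64(1.1936793091871472)])
[array([0.4191, 0.0039]), array([ 0.4421, -0.1201]), array([0.6597, 0.0493]), array([ 0.6823, -0.0725])] [ 0.6097 -0.0236]
post home? [ 0.531  -0.0416  0.066 ]
10.85 [ 0.5559 -0.0365  0.2708] [[ 0.9829  0.1841 -0.0009]
 [ 0.1841 -0.9829  0.0001]
 [-0.0008 -0.0003 -1.    ]] [-9.03    0.0957 88.875   0.0003 91.079  70.3594]
```

Emit:
send_rows --pt "0.035 -0.0015 0.01 0 0 0 -0.2" --pt "0.0354 -0.0015 0.01 0 0 0 -0.2" --pt "0 0 0 0 0 -10.6 -0.2" --pt "0 0 0 0 0 -10.6 -0.2" --pt "0 0 0 0 0 -10.6 -0.2" --pt "0 0 0 0 0 -10.6 -0.2" --pt "0 0 0 0 0 -10.6 -0.2" --pt "0 0 0 0 0 -10.6 -0.2" --pt "0 0 0 0 0 -10.6 -0.2" --pt "0 0 0 0 0 -10.6 -0.2" --pt "0 0 0 0 0 -10.6 -0.2" --pt "0 0 0 0 0 -10.6 -0.2"

```text
t: 12.35
tcp_pos: [0.6248, -0.0206, 0.2511]
tool_rot: [[-0.453, 0.891, -0.0], [0.891, 0.453, -0.0], [0.0, -0.0, -1.0]]
contact_force: [0.1, -0.2, 0.4]
finger_gap: 0.0514
```

Emit:
send_rows --pt "0 0 0 0 0 -10.8 -0.2" --pt "0 0 0 0 0 -10.6 -0.2" --pt "0 0 0 0 0 -10.6 -0.2" --pt "0 0 0 0 0 0 -0.2"

```text
t: 12.85
tcp_pos: [0.6248, -0.0206, 0.2511]
tool_rot: [[-0.853, 0.523, -0.0], [0.523, 0.853, 0.0], [0.0, -0.0, -1.0]]
contact_force: [0.4, -0.6, -0.4]
finger_gap: 0.0511
```

Run:
```python
from h import *
np.set_printoptions(precision=4,suppress=True)
c=cam('wrist'); save(c,'w5.png')
print([(np.round(x['pixel']).tolist(),round(x['p'],2),atz(c,x['pixel'],.136)) for x in mark_of('wrist','t_bar')[:2]])
o=manip.observe(); print(o['t'],o['tcp_pos'],o['tool_rot'],o['joint_pos'])
```

```text
[([327.0, 235.0], 0.83, array([ 0.6288, -0.0199,  0.136 ])), ([290.0, 168.0], 0.38, array([ 0.5816, -0.0175,  0.136 ]))]
12.95 [ 0.6249 -0.0206  0.2512] [[-0.8508  0.5254 -0.0002]
 [ 0.5254  0.8508  0.    ]
 [ 0.0002 -0.0001 -1.    ]] [ -6.5834  10.9455  79.3549   0.0009  89.7087 -64.8858]
```

View pics/w5.png

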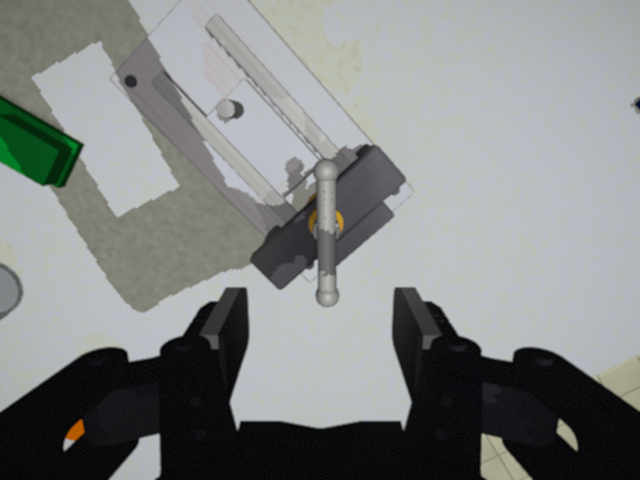

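Run:
```python
from h import *
np.set_printoptions(precision=4,suppress=True)
c=cam('wrist'); o=manip.observe(); R=o['tool_rot'];p=o['tcp_pos']
for z in (.133,.136,.139):
  a=atz(c,(326,170),z);b=atz(c,(327.5,297.5),z);m=(a+b)/2
  print(z,m,np.linalg.norm(a-b),R.T@(m-p),np.degrees(np.arctan2(*(R.T@(a-b))[1::-1])))
```

```text
0.133 [ 0.6303 -0.0212  0.133 ] 0.08335217048190402 [-0.005   0.0024  0.1182] -0.7573046268922439
0.136 [ 0.6296 -0.0208  0.136 ] 0.08238941417821917 [-0.0042  0.0023  0.1152] -0.7573046268922174
0.139 [ 0.6289 -0.0204  0.139 ] 0.08142665787453442 [-0.0033  0.0023  0.1122] -0.757304626892237
```

Emit:
send_rows --pt "-0.002 0.001 0.04 0 0 -0.5 -0.3" --pt "0 0 0.04 0 0 0 -0.3" --pt "0 0 0.01 0 0 0 -0.3" --pt "0 0 0 0 0 0 -0.3"

```text
t: 13.5
tcp_pos: [0.6269, -0.0207, 0.1613]
tool_rot: [[-0.857, 0.515, -0.001], [0.515, 0.857, 0.0], [0.001, -0.0, -1.0]]
contact_force: [0.1, 0.5, 0.8]
finger_gap: 0.0554
```

Run:
```python
from h import *
np.set_printoptions(precision=4,suppress=True)
c=cam('wrist'); save(c,'w6.png')
t=cam('scene');im=t['px'][195:305,255:365]; cv2.imwrite('pics/scenec6.png',cv2.cvtColor(cv2.resize(im,None,fx=5,fy=5,interpolation=cv2.INTER_CUBIC),cv2.COLOR_RGB2BGR))
o=manip.observe(); print(o['t'],o['tcp_pos'])
```

```text
13.6 [ 0.6283 -0.0209  0.1635]
```

View pics/w6.png

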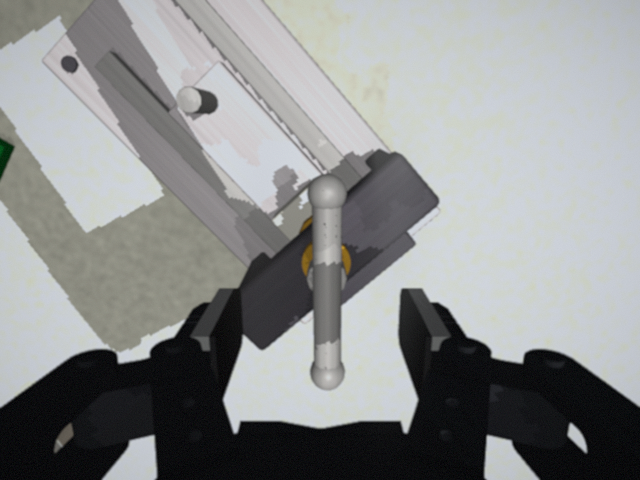

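View pics/scenec6.png

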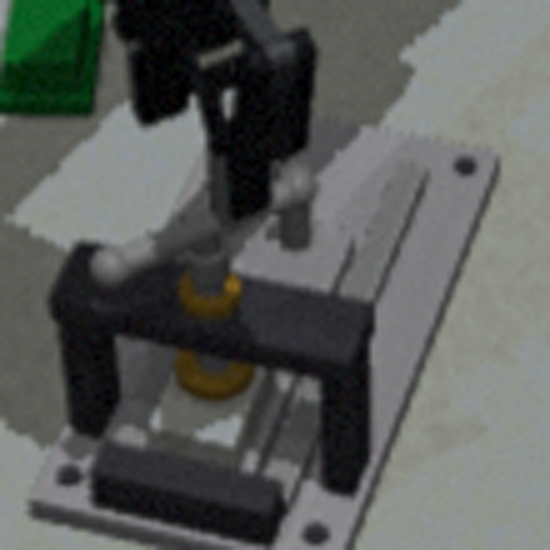

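Run:
```python
from h import *
np.set_printoptions(precision=4,suppress=True)
c=cam('wrist'); o=manip.observe(); R=o['tool_rot'];p=o['tcp_pos']
print(o['t'],p)
for z in (.133,.136,.139):
  a=atz(c,(327,193),z);b=atz(c,(327,375),z);m=(a+b)/2
  print(z,m,np.linalg.norm(a-b),R.T@(m-p),np.degrees(np.arctan2(*(R.T@(a-b))[1::-1])))
```

```text
13.65 [ 0.6285 -0.0209  0.1638]
0.133 [ 0.6331 -0.0224  0.133 ] 0.0844253990402833 [-0.0046  0.0011  0.0308] -0.13970051702995223
0.136 [ 0.632  -0.0218  0.136 ] 0.08295199177103453 [-0.0033  0.001   0.0278] -0.1397005170299469
0.139 [ 0.6309 -0.0212  0.139 ] 0.08147858450178583 [-0.0021  0.001   0.0248] -0.13970051702998934
```

Emit:
send_rows --pt "0 0.0005 0.02 0 0 0 -0.3" --pt "0 0 0.014 0 0 0 -0.3" --pt "0 0 0 0 0 0 -0.3" --pt "0 0 0 0 0 0 1" --pt "0 0 0 0 0 0 1" --pt "0 0 0 0 0 0 1" --pt "0 0 0 0 0 0 1" --pt "0 0 0 0 0 0 1" --newtons 60

```text
t: 14.65
tcp_pos: [0.6286, -0.0193, 0.1284]
tool_rot: [[-0.858, 0.514, 0.003], [0.514, 0.858, 0.001], [-0.002, 0.003, -1.0]]
contact_force: [1.5, 3.9, 0.5]
finger_gap: 0.0095
```

```bash
cat > obs.py <<'E'
from h import *
np.set_printoptions(precision=4,suppress=True)
o=manip.observe(); R=np.array(o['tool_rot'])
print(o['t'],o['tcp_pos'],'yaw',np.degrees(np.arctan2(R[1,0],R[0,0])).round(2),'F',o['contact_force'],'M',o['moment'],'j6',o['joint_pos'][5].round(1),o['joint_efforts'][5].round(3),o['finger_gap'])
E
python3 obs.py
python3 - <<'E'
from h import *
c=cam('wrist'); save(c,'w7.png')
t=cam('scene');im=t['px'][195:305,255:365]; cv2.imwrite('pics/scenec7.png',cv2.cvtColor(cv2.resize(im,None,fx=5,fy=5,interpolation=cv2.INTER_CUBIC),cv2.COLOR_RGB2BGR))
E
```

```text
14.65 [ 0.6286 -0.0193  0.1284] yaw 149.09 F [1.4982 3.8766 0.5124] M [ 0.6597 -0.4585  0.0137] j6 -65.6 0.036 0.009492542435371034
```

View pics/w7.png

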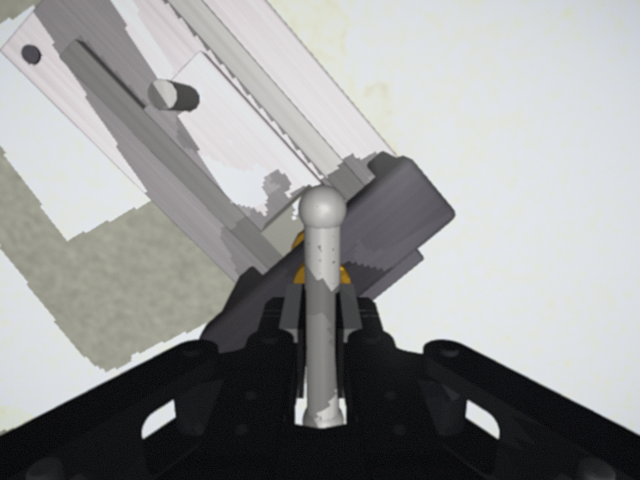

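View pics/scenec7.png

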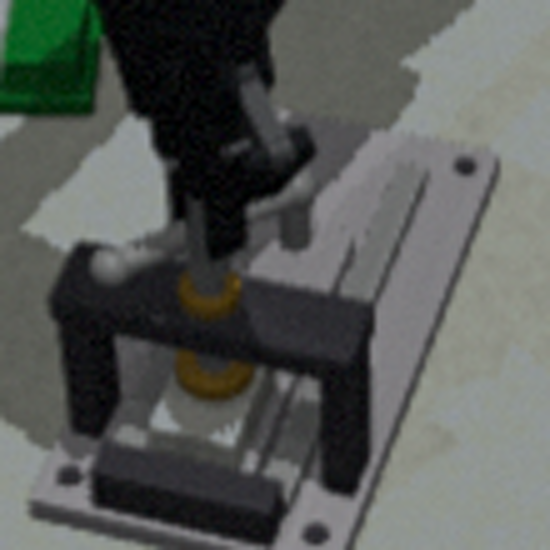

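Both pads hold the bar at its middle, around (323,310). Next I turn it clockwise, following the screw down.

Emit:
send_rows --pt "0 0 0.0005 0 0 9.5 1" --pt "0 0 0.0005 0 0 9.5 1" --pt "0 0 0.0005 0 0 9.5 1"

```text
t: 15.12
tcp_pos: [0.6288, -0.0188, 0.1269]
tool_rot: [[-0.504, 0.863, 0.004], [0.863, 0.504, 0.002], [-0.0, 0.004, -1.0]]
contact_force: [4.3, 7.1, -1.4]
finger_gap: 0.0097
```

```bash
python3 obs.py
```

```text
15.125 [ 0.6288 -0.0188  0.1269] yaw 120.3 F [ 4.3309  7.0972 -1.412 ] M [ 1.1298 -0.7814  0.0775] j6 -36.8 -2.674 0.00968033037248763
```

Emit:
send_rows --pt "0 0 0.0005 0 0 9.5 1" --pt "0 0 0.0005 0 0 9.5 1" --pt "0 0 0.0005 0 0 9.5 1"

```text
t: 15.5
tcp_pos: [0.6293, -0.0185, 0.1255]
tool_rot: [[-0.032, 0.999, 0.005], [1.0, 0.032, 0.002], [0.002, 0.005, -1.0]]
contact_force: [7.3, 7.8, -1.4]
finger_gap: 0.0096
```

```bash
python3 obs.py
```

```text
15.5 [ 0.6293 -0.0185  0.1255] yaw 91.81 F [ 7.3482  7.7532 -1.4196] M [ 1.2439 -1.233   0.1716] j6 -8.3 -2.665 0.009552803682151643
```

Emit:
send_rows --pt "0 0 0.0005 0 0 9.5 1" --pt "0 0 0.0005 0 0 9.5 1" --pt "0 0 0.0005 0 0 9.5 1"

```text
t: 15.88
tcp_pos: [0.6298, -0.0185, 0.124]
tool_rot: [[0.449, 0.893, 0.006], [0.893, -0.449, 0.002], [0.005, 0.004, -1.0]]
contact_force: [10.4, 7.8, -4.6]
finger_gap: 0.0095
```

```bash
python3 obs.py
```

```text
15.875 [ 0.6298 -0.0185  0.124 ] yaw 63.31 F [10.4285  7.834  -4.6183] M [ 1.2921 -1.6754  0.1549] j6 20.2 -2.662 0.009498861180264396
```

Emit:
send_rows --pt "0.0025 0.0012 0 0 0 0 1" --pt "0 0 0 0 0 0 1"

```text
t: 16.12
tcp_pos: [0.6306, -0.0182, 0.1239]
tool_rot: [[0.444, 0.896, 0.002], [0.896, -0.444, 0.0], [0.001, 0.002, -1.0]]
contact_force: [2.9, 2.4, 2.7]
finger_gap: 0.0095
```

```bash
python3 obs.py
```

```text
16.125 [ 0.6306 -0.0182  0.1239] yaw 63.61 F [2.8563 2.395  2.6773] M [ 0.4638 -0.4115 -0.1384] j6 20.1 0.035 0.009521032944911335
```

Emit:
send_rows --pt "0 0 0.0005 0 0 9.5 1" --pt "0 0 0.0005 0 0 9.5 1"

```text
t: 16.38
tcp_pos: [0.6308, -0.0184, 0.1229]
tool_rot: [[0.716, 0.698, 0.003], [0.698, -0.716, 0.0], [0.002, 0.002, -1.0]]
contact_force: [4.6, 1.9, 1.6]
finger_gap: 0.0095
```

```bash
python3 obs.py
```

```text
16.375 [ 0.6308 -0.0184  0.1229] yaw 44.31 F [4.6375 1.9097 1.5762] M [ 0.4785 -0.7501  0.086 ] j6 39.3 -2.742 0.009523867698058377
```

Emit:
send_rows --pt "0 0 0.0005 0 0 9.5 1" --pt "0 0 0.0005 0 0 9.5 1"

```text
t: 16.62
tcp_pos: [0.6311, -0.0187, 0.1219]
tool_rot: [[0.904, 0.427, 0.004], [0.427, -0.904, -0.0], [0.003, 0.002, -1.0]]
contact_force: [5.9, 0.8, 0.5]
finger_gap: 0.0095
```

```bash
python3 obs.py
```

```text
16.625 [ 0.6311 -0.0187  0.1219] yaw 25.29 F [5.8534 0.8213 0.5326] M [ 0.3194 -1.0043  0.076 ] j6 58.3 -2.684 0.009510460358911335
```

Emit:
send_rows --pt "0 0 0.0005 0 0 9.5 1" --pt "0 0 0.0005 0 0 9.5 1"

```text
t: 16.88
tcp_pos: [0.6313, -0.019, 0.121]
tool_rot: [[0.994, 0.11, 0.004], [0.11, -0.994, -0.001], [0.004, 0.001, -1.0]]
contact_force: [6.8, -0.2, 1.4]
finger_gap: 0.0095
```

```bash
python3 obs.py
```

```text
16.875 [ 0.6313 -0.019   0.121 ] yaw 6.29 F [ 6.84   -0.1775  1.3528] M [ 0.0438 -1.1555  0.1245] j6 77.3 -2.648 0.009521832562328515
```

Emit:
send_rows --pt "0 0 0.0005 0 0 9.5 1" --pt "0 0 0.0005 0 0 9.5 1"

```text
t: 17.12
tcp_pos: [0.6315, -0.0195, 0.1201]
tool_rot: [[0.975, -0.22, 0.005], [-0.22, -0.975, -0.001], [0.005, 0.0, -1.0]]
contact_force: [6.6, -1.8, 0.4]
finger_gap: 0.0097
```

```bash
python3 obs.py
```

```text
17.125 [ 0.6315 -0.0195  0.1201] yaw -12.72 F [ 6.6242 -1.7968  0.4159] M [-0.253  -1.1262  0.2395] j6 96.3 -2.564 0.00969862183369432
```

Emit:
send_rows --pt "0 0 0.0005 0 0 9.5 1" --pt "0 0 0.0005 0 0 9.5 1"

```text
t: 17.38
tcp_pos: [0.6314, -0.0199, 0.1193]
tool_rot: [[0.851, -0.526, 0.004], [-0.526, -0.851, -0.002], [0.005, -0.001, -1.0]]
contact_force: [5.6, -4.4, 3.6]
finger_gap: 0.0096
```

```bash
python3 obs.py
```

```text
17.375 [ 0.6314 -0.0199  0.1193] yaw -31.72 F [ 5.5661 -4.4006  3.6136] M [-0.5039 -0.9704  0.3145] j6 115.3 -2.458 0.00959685166873495
```

Emit:
send_rows --pt "0 0 0.0005 0 0 8 1" --pt "0 0 0.0004 0 0 8 1"

```text
t: 17.62
tcp_pos: [0.6313, -0.0202, 0.1186]
tool_rot: [[0.673, -0.739, 0.004], [-0.739, -0.673, -0.002], [0.005, -0.002, -1.0]]
contact_force: [2.9, -4.4, 4.1]
finger_gap: 0.0098
```

```bash
python3 obs.py
```

```text
17.625 [ 0.6313 -0.0202  0.1186] yaw -47.67 F [ 2.873  -4.4328  4.0572] M [-0.7479 -0.7299  0.3659] j6 131.3 -1.916 0.009781843273708563
```

Emit:
send_rows --pt "0 0 0.0004 0 0 7 1" --pt "0 0 0.0002 0 0 5 1"

```text
t: 17.88
tcp_pos: [0.6311, -0.0204, 0.1181]
tool_rot: [[0.506, -0.863, 0.004], [-0.863, -0.506, -0.003], [0.004, -0.002, -1.0]]
contact_force: [2.3, -5.3, 4.8]
finger_gap: 0.0097
```

```bash
python3 obs.py
```

```text
17.875 [ 0.6311 -0.0204  0.1181] yaw -59.6 F [ 2.2643 -5.2557  4.7885] M [-0.8238 -0.5259  0.4832] j6 143.2 -0.673 0.009740405384690528
```

Emit:
send_rows --pt "0 0 0 0 0 0 1" --pt "0 0 0 0 0 0 1"

```text
t: 18.12
tcp_pos: [0.6311, -0.0204, 0.118]
tool_rot: [[0.509, -0.861, 0.004], [-0.861, -0.509, -0.003], [0.004, -0.002, -1.0]]
contact_force: [2.4, -6.1, 4.5]
finger_gap: 0.0099
```

```bash
python3 obs.py
python3 - <<'E'
from h import *
c=cam('wrist'); save(c,'w8.png')
E
```

```text
18.125 [ 0.6311 -0.0204  0.118 ] yaw -59.43 F [ 2.4144 -6.0744  4.4721] M [-0.8322 -0.6116  0.2753] j6 143.0 0.283 0.00985299194414926
```

View pics/w8.png

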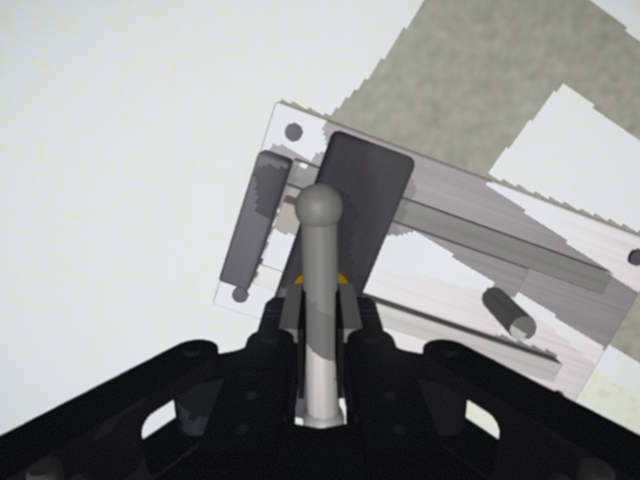

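The bar is still aligned with the pads, so it hasn't slipped. The resistance has risen to about 0.4–0.45 N m. I'll let go and lift away.

Emit:
send_rows --pt "0 0 0 0 0 0 0.3" --pt "0 0 0 0 0 0 -0.2" --pt "0 0 -0.02 0 0 0 -0.2" --pt "0 0 -0.05 0 0 0 -0.2" --pt "0 0 -0.05 0 0 0 -0.2" --pt "0.03 0 -0.03 0 0 0 -0.2" --pt "0 0 0 0 0 0 -0.2"

```text
t: 19.05
tcp_pos: [0.6471, -0.046, 0.2718]
tool_rot: [[0.507, -0.862, 0.008], [-0.862, -0.507, -0.002], [0.005, -0.006, -1.0]]
contact_force: [-0.3, -0.1, -0.8]
finger_gap: 0.0507
```

```bash
python3 obs.py
python3 - <<'E'
from h import *
np.set_printoptions(precision=4,suppress=True)
c=cam('wrist'); save(c,'w9.png')
print([(np.round(x['pixel']).tolist(),round(x['p'],2),atz(c,x['pixel'],.046)) for x in mark_of('wrist','carrier_post')[:3]])
t=cam('scene');im=t['px'][195:315,255:365]; cv2.imwrite('pics/scenec9.png',cv2.cvtColor(cv2.resize(im,None,fx=5,fy=5,interpolation=cv2.INTER_CUBIC),cv2.COLOR_RGB2BGR))
E
```

```text
19.05 [ 0.6471 -0.046   0.2718] yaw -59.51 F [-0.2527 -0.0737 -0.8186] M [0.0258 0.0127 0.0613] j6 140.9 -0.334 0.05071719938276678
[([288.0, 216.0], 0.74, array([ 0.6634, -0.0186,  0.046 ])), ([436.0, 270.0], 0.7, array([ 0.5228, -0.0436,  0.046 ]))]
```

View pics/w9.png

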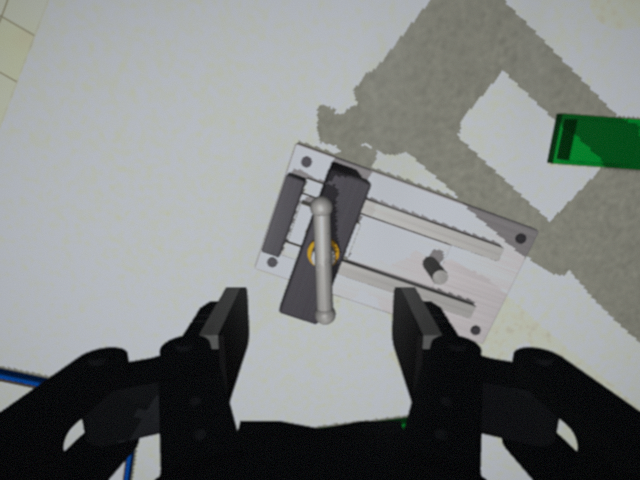

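View pics/scenec9.png

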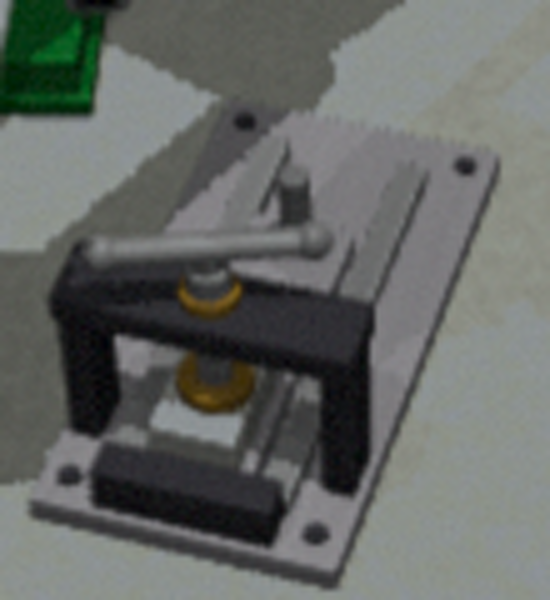

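Run:
```python
import cv2
i=cv2.imread('pics/w9.png')[130:340,240:400]; cv2.imwrite('pics/w9c.png',cv2.resize(i,None,fx=3.7,fy=2.8*1.0,interpolation=cv2.INTER_CUBIC))
i=cv2.imread('pics/w8.png')[140:320,200:420]; cv2.imwrite('pics/w8c.png',cv2.resize(i,None,fx=3.3,fy=3.3,interpolation=cv2.INTER_CUBIC))
```

```text
(no output)
```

View pics/w9c.png

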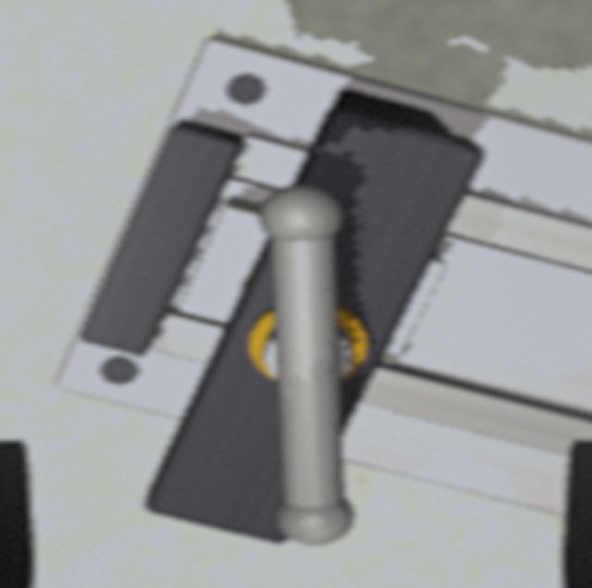

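View pics/w8c.png

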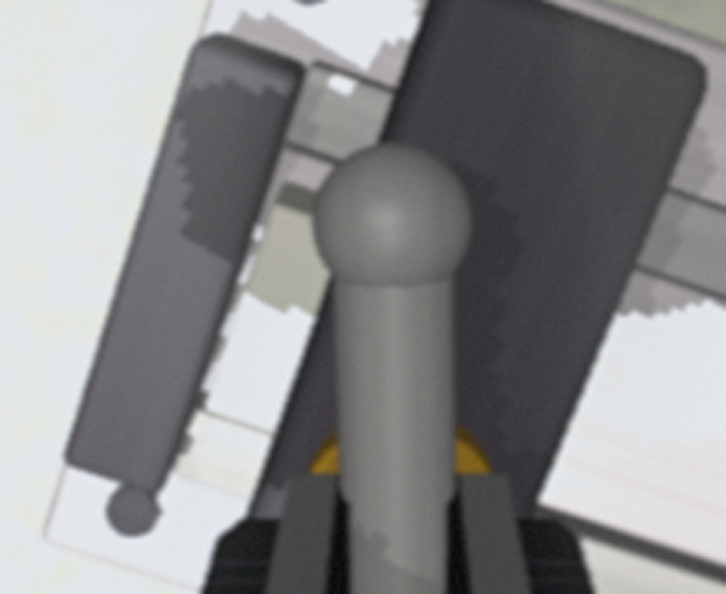

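The zoomed views show the carrier plate reaching the dark stop with no visible gap. The foot is on the block and the gripper is clear.

```bash
python3 -c "
from rig import manip; print(manip.sign_off(), manip.observe()['contact_force'])"
```

```text
the job is handed in; nothing more can be done
the job is handed in; nothing more can be done
```

The carrier is home against the stop and clamped, and I handed the job in about 19 s into the 72 s allowed.

- **Carrier:** I gripped it by the post and slid it about 34 mm until it stopped. A second, firmer push of 28 N did not move it. The final pictures show no visible gap at the stop, and the post stayed within about 1 mm during the clamping.
- **Clamp:** I turned the T-handle about 209° clockwise. The resistance began to rise after about 2.5 rad, then climbed at about 0.3 N m per radian. I stopped there and let go.
- **Last checks:** The gripper was clear of everything, with the force reading near zero. I did not touch the bottle, beaker or jar.

**Readings that disagreed:**
- **Torque:** The last reading while turning was 0.48 N m. The slope fit gives about 0.44 N m, and it relaxed to 0.28 N m when held still. All are below the 0.6 limit.
- **Grip slip:** During the first push against the stop, the pads slipped about 4 mm on the post.
- **T-bar position:** The camera estimates of its centre differed by about 5 mm, so I corrected the position from the sideways force while turning.

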